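Lock the twist cap onto the slanted loose-goods bin

ROBOT

A 6-joint arm with a two-finger parallel gripper is mounted at the origin on the work surface. World frame = base frame: x ahead of the robot, y to its left, z up, the work surface at z = 0. Lengths are in m, angles in rad, forces in N, time in s.
With the tool pointing down it reaches from about 0.3 to 0.775 m from the base axis. Payload 14.6 kg.
Tool frame: the origin (TCP) lies at the centre of the arm's flange, where the gripper is bolted on; the fingertips stand 199 mm ahead of it and the grasp point (between the pads) lies 180 mm ahead of it; z points along the fingers, y is the line along which they close (so a half turn about z gives the same grasp; the last joint's range is limited). The gripper opens to 94 mm and grips with 3 to 60 N. Pads are 16 mm wide; open, the fingers measure 119 mm over their backs; the gripper's body (75 mm by 177 mm) begins 78 mm behind the grasp point.
Start: joints at [-1.226, 0.3, 1.521, -0, 1.321, -0.067], TCP at [0.22, -0.504, 0.405] pointing down, gripper open.
Joint ranges: [-3.03, 3.03], [-0.79, 2.21], [0.23, 2.52], [-1.04, 4.18], [0, 3.07], [-2.55, 2.55]. Speed limits (rad/s): [2.22, 2.22, 2.57, 3.14, 3.14, 3.14].

INTERFACE

Orientations are given as [roll, pitch, yaw] about the fixed x, y, z axes, in that order (R = Rz(yaw) Ry(pitch) Rx(roll)).
In Python, from station import ctrl gives the robot as it stands. The module is installed in compiled form; this text tells all that it offers.
- The arm moves only by the tool servo_tool, never from a script. Its argument "motion" is a list of rows, each a list of 5 numbers: the closure, from 0 (fully open) to 1 (shut), then the shift along the world's x, y, z in cm, then the turn about the world's z in degrees. A call has 1 to 20 rows; each row is the pose to reach, as a shift and turn from the pose commanded when the call began; what a row does not reach only later rows make up. A row lasts 1/8 s, in which the tool goes at most 62.5 mm and 10.7 degrees, less where a joint would pass 70% of its speed; a pose out of reach is approached as far as the arm can. A call with a gripper value outside its range is refused whole. The fingers move at their own pace and stop on an object; "squeeze" is the grip in N (left out, the last holds). Time passes only in rows, so rows that repeat a pose let the fingers close. It gives the time, the measured TCP pose, the force, the opening and the grip force at its end, in the units of the state.
- ctrl.get_obs(): the state, without advancing time (a new reading comes with each control period).
- ctrl.camera(name): name is "side" or "top" or "wrist"; returns a dict with "image" (420x560x3 uint8, red, green, blue), "fx", "fy", "cx", "cy" (pixels), "dist" ([k1, k2, p1, p2, k3] as OpenCV has them; the pictures are not rectified), "camera_from_world" (4x4, takes a point from world to camera coordinates); the wrist camera has in their place "hand_eye" (4x4, takes a point from camera to tool coordinates, whose origin is the TCP and whose axes are the flange's). Camera axes: x right, y up, looking along -z (the intrinsics and any distortion apply to the point x, -y, -z); pixel columns grow to the right and rows downward; lengths in m; the calibration is good to about 2 mm. A picture is of the moment at which its call begins: read the wrist's pose just before it. There is no depth.
- ctrl.hand_in(): hands the job in; it is judged then, once.
The state is a dict: "time_s": time; "qpos": joint angles; "joint_vel": joint speeds; "tau": joint torques, N m; "ee_pos": TCP position; "eef_rot": TCP orientation; "force": force on the tool from outside, world axes, zero at the start; "moment": the same for the moment, N m; "grip_width": finger opening in m; "grip_force": force on a finger pad.
Only numpy, scipy, OpenCV 4.12 (cv2) and the standard library are available. Lean on these libraries where they do the work, as an engineer would, in place of code of your own. Each camera call takes 0.05 s, during which the arm holds its last target. There are 200 camera calls.

TASK

Close the slanted bin on the shop counter with its twist-lock cap, the one with the bar handle and two side pins: set it in the filler mouth with the pins through the gaps (you may have to feel for them), press it in against the spring and turn it clockwise until it is drawn fully home and stays there when you let go. Leave the plain push-on lid, the bottle and the can where they stand.

Things in the scene. Friction and masses are not known exactly. Their poses are not given: they have to be found in the camera images.
- cap_mid (a point): Twist-lock cap, loose, grey plastic, 76 mm high, 0.15-0.31 kg, lying handle up. Point on its axis, 38 mm above its underside; z is its axis, out through the handle. Round spigot 64 mm across and 28 mm tall (lower edge chamfered), then a flange disc 106 mm across, 8 mm thick, its underside 10 mm below this point. The same after a half turn about z.
- cap_handle (a point): Centre of the cap's bar handle, on the cap's axis 18 mm above cap_mid, axes as cap_mid. Bar 80 mm long along x, 16 mm thick along y, 40 mm tall: it spans 20 mm below (flange top) to 20 mm above this point. Grip it across its 16 mm. Locking the cap takes a turning moment of about 0.3 N m.
- cap_pins (a point): Point on the cap's axis midway between its two round steel pins, 28 mm below cap_mid, axes as cap_mid. The pins are 9 mm thick and stick out of the spigot along +x and -x, in line with the handle, to 41.5 mm from the axis.
- bin: White wedge-shaped bin fixed to the counter, 200 mm deep (x), 220 mm wide (y), 97 mm high at its low front (-x, roughly towards the robot), 213 mm at the back; origin under its centre. Its top slopes at 30 degrees and carries a filler neck 106 mm outside, 90 mm inside, 36 mm tall, square to the slope.
- bin_mouth (a point): Centre of the neck's top rim. z points out of the mouth along the neck's axis, 30 degrees from vertical, leaning to the bin's front; y is level. Flush with the rim inside is a fixed aluminium ledge ring, 5 mm thick, 69 mm bore, with two opposite gaps 15 mm wide for the pins. The gaps lie along this x, give or take up to 30 degrees about z: that angle is not reported.
- bin_plunger (a point): Tip of the sprung plunger in the neck, on its axis 19 mm inside the rim, axes as bin_mouth. Off the gaps the pins rest on the ledges with cap_mid 32.5 mm out from bin_mouth along z. Over the gaps (within 4 degrees) the cap sinks freely to cap_mid 19 mm, where its underside meets the plunger: 4 N, rising 0.7 N per mm.
- bin_seat (a point): Point on the neck's axis where cap_mid is when the cap is home, 11.5 mm out from bin_mouth, axes as bin_mouth. Once pressed to cap_mid 15 mm or less, the cap turns clockwise seen from outside (the other way is blocked): ramps draw the pins in 4 mm until home, 46 degrees past the gaps; then level to an end stop at 62 degrees. Home, it holds itself; the flange is 1.5 mm off the rim.
- push_lid_mid (a point): A plain push-on lid, grey plastic, loose: a disc 110 mm across with a round knob, no pins, 46 mm high; point at its centre, 23 mm up. It lies where the cap might have lain; leave it.
- drink_mid (a point): A drink bottle 66 mm across, 200 mm high, standing loose; point at mid-height, z up its axis. Leave it.
- can_mid (a point): A drink can 66 mm across, 115 mm high, standing loose; point at mid-height. Leave it.
Not all that is in view belongs to the job. Leave any blue or purple look-alike of the part that bears cap_mid alone.

How it is judged:
At the end, for the whole second after the job is handed in: The cap is locked in the bin's mouth and let go: cap_mid stands 8.5 to 13 mm out from bin_mouth along its z (home is 11.5 mm), within 5 mm of the axis in x and in y, and the cap is square to the mouth within 4 degrees. The lid, bottle and can have not been moved (z of cap_mid in the frame of bin_mouth between 0.0085 and 0.013 m and x of cap_mid in the frame of bin_mouth between -0.005 and 0.005 m and y of cap_mid in the frame of bin_mouth between -0.005 and 0.005 m and angle between the z axis of cap_mid and the z axis of bin_mouth, either way round below 0.07 rad); the robot touches nothing.
It fails at once if the push-on lid was moved by more than 30 mm (distance of push_lid_mid from where it was at the start of the episode above 0.03 m).
It fails at once if the bottle was moved by more than 30 mm (distance of drink_mid from where it was at the start of the episode above 0.03 m).
It fails at once if the can was moved by more than 30 mm (distance of can_mid from where it was at the start of the episode above 0.03 m).
It also fails if it takes over 67 s, if anything falls off the work surface, if the arm or the gripper's body presses on something with over 40 N, if the wrist force passes 120 N, or if a joint passes its speed limit or range.

## Working session

There is one attempt and no reset: what is moved stays moved. The work goes in short steps, Python scripts to look and compute and a tool call to move; the robot and the scene stay as the last step left them, time stands still between calls to the robot, and variables do not carry over. Pictures are saved under pics/ and viewed, at most 10 in all, crops included, and the job is handed in when it is done.

Besides the shell and the picture viewer there is one more tool, called after "Request:" as name([rows], argument=value, ...), one row to a line, values as JSON. servo_tool: Moves the arm, as the interface text tells. Its arguments: {"type":"object","properties":{"motion":{"type":"array","items":{"type":"array","items":{"type":"number"}}},"squeeze":{"type":"number"}},"required":["motion"]}

```bash
mkdir -p pics; cat > h.py <<'E'
import numpy as np,cv2
from station import ctrl
from scipy.spatial.transform import Rotation as R
def cam(n):
    o=ctrl.get_obs(); c=ctrl.camera(n)
    K=np.array([[c['fx'],0,c['cx']],[0,c['fy'],c['cy']],[0,0,1.]])
    if n=='wrist':
        T=np.eye(4);T[:3,:3]=R.from_euler('xyz',o['eef_rot']).as_matrix();T[:3,3]=o['ee_pos']
        W=T@np.array(c['hand_eye'])
    else: W=np.linalg.inv(np.array(c['camera_from_world']))
    return dict(img=c['image'],K=K,d=np.array(c['dist'],float),W=W)
def ray(c,u,v):
    p=cv2.undistortPoints(np.array([[[u,v]]],float),c['K'],c['d'])[0,0]
    return c['W'][:3,3],c['W'][:3,:3]@np.array([p[0],-p[1],-1.])
def onz(c,u,v,z):
    o,d=ray(c,u,v);return o+d*(z-o[2])/d[2]
def proj(c,P):
    q=np.linalg.inv(c['W'])@np.append(P,1); q=q[:3]*[1,-1,-1]
    return cv2.projectPoints(q.reshape(1,1,3),np.zeros(3),np.zeros(3),c['K'],c['d'])[0].ravel()
def save(c,f): cv2.imwrite('pics/'+f,cv2.cvtColor(c['img'],cv2.COLOR_RGB2BGR))
E
python3 - <<'E'
from h import *
import pickle
print(ctrl.get_obs())
S={}
for n in ['top','side','wrist']:
    c=cam(n);save(c,n+'0.png');S[n]=c;print(n,c['W'].round(3).tolist(),c['K'][0,0],c['d'])
pickle.dump(S,open('s0.pkl','wb'))
a=[cv2.imread(f'pics/{n}0.png') for n in ['top','side']]
E
```

```text
{'time_s': 0.0, 'qpos': array([-1.22559550e+00,  3.00485312e-01,  1.52159244e+00, -1.35649212e-06,
        1.32069337e+00, -6.65683717e-02]), 'joint_vel': array([ 0.0008685 ,  0.00034987, -0.00045808,  0.0001708 ,  0.00180338,
       -0.00136489]), 'tau': array([-2.74365530e-04, -5.31813276e+01, -3.52740777e+01,  7.08101084e-02,
        2.43779970e-02, -1.03268655e-04]), 'ee_pos': array([ 0.22012946, -0.50399171,  0.40407359]), 'eef_rot': array([-3.14041671e+00, -7.70797705e-05,  4.11769489e-01]), 'force': array([0.37360693, 0.18292922, 0.34661876]), 'moment': array([ 0.02440282,  0.00545567, -0.0020971 ]), 'grip_force': 0.0, 'grip_width': 0.09342068169214533}
top [[0.007, 0.979, -0.203, 0.325], [-1.0, 0.007, -0.0, -0.085], [0.001, 0.203, 0.979, 1.234], [0.0, 0.0, 0.0, 1.0]] 540.324514116981 [-0.06006962  0.          0.          0.          0.        ]
side [[0.975, 0.155, -0.157, 0.41], [-0.22, 0.741, -0.635, -0.657], [0.018, 0.654, 0.756, 0.783], [0.0, 0.0, 0.0, 1.0]] 497.3517117633933 [-0.12908764  0.          0.          0.          0.        ]
wrist [[0.4, 0.88, 0.257, 0.295], [-0.917, 0.384, 0.111, -0.471], [-0.001, -0.28, 0.96, 0.384], [0.0, 0.0, 0.0, 1.0]] 304.4647908200424 [-0.04570043  0.          0.          0.          0.        ]
```

View pics/top0.png

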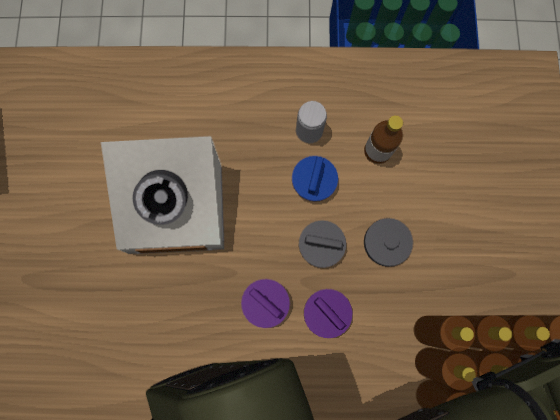

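View pics/side0.png

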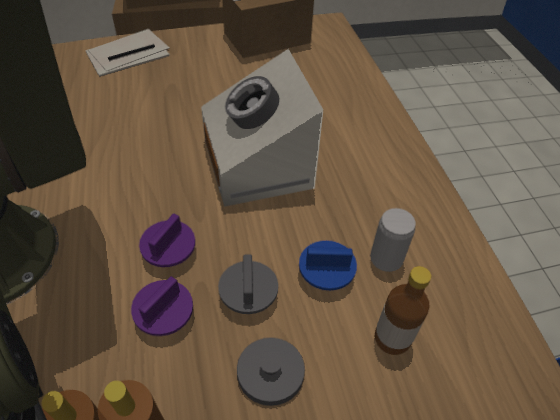

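Top view: bin neck at (160,197); can (311,122); bottle (385,140). Candidates for the cap: grey bar-handled disc (323,243) ← choose; grey push-on lid with round knob (388,242) no; blue (315,180), purple (267,303) and (328,313) look-alikes no. One close crop to check, along with the mouth.

```bash
python3 - <<'E'
from h import *
import pickle
S=pickle.load(open('s0.pkl','rb'));t=S['top']
im=cv2.cvtColor(t['img'],cv2.COLOR_RGB2BGR)
a=cv2.resize(im[160:235,120:200],(400,375),interpolation=cv2.INTER_CUBIC)
b=cv2.resize(im[205:280,285:365],(400,375),interpolation=cv2.INTER_CUBIC)
cv2.imwrite('pics/crop1.png',np.hstack([a,b]))
for n,uv,z in [('cap',(323,243),.036),('lid',(388,242),.02),('mouth',(160,197),.186),('can',(311,110),.115),('bottle',(395,123),.2),('blue',(315,180),.036),('pur',(328,313),.036),('pur2',(267,303),.036)]:
    print(n,onz(t,*uv,z).round(3))
E
```

```text
cap [ 0.478 -0.193  0.036]
lid [ 0.483 -0.342  0.02 ]
mouth [0.548 0.144 0.186]
can [ 0.761 -0.162  0.115]
bottle [ 0.702 -0.327  0.2  ]
blue [ 0.623 -0.176  0.036]
pur [ 0.325 -0.202  0.036]
pur2 [ 0.345 -0.069  0.036]
```

View pics/crop1.png

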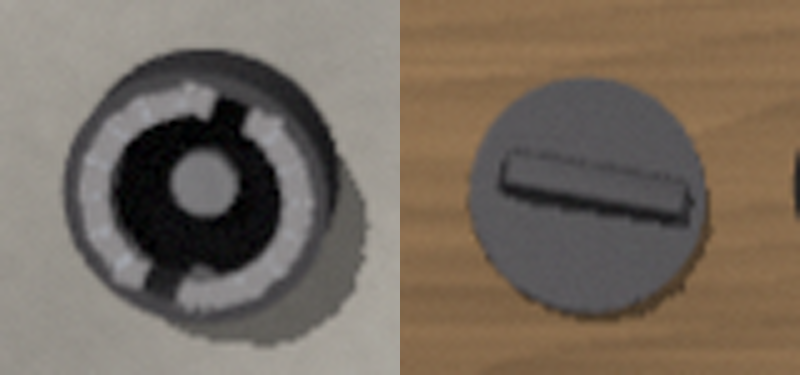

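```bash
python3 - <<'E'
from h import *
import pickle
S=pickle.load(open('s0.pkl','rb'));t=S['top'];s=S['side']
for n,uv in [('top',(166.4,182)),('side',(252,101))]:
    print(n,S[n]['img'][95:108,225:280:3,1].tolist() if n=='side' else '')
P={k:onz(t,*uv,z) for k,uv,z in [('bl',(102,142),.213),('br',(212,138),.213),('fl',(117,249),.097),('fr',(222,240),.097)]}
for k,v in P.items(): print(k,v.round(3))
print('gaps',[onz(t,*p,.186).round(4) for p in [(166.4,182),(152.6,216),(159.4,198.6)]])
im=cv2.cvtColor(s['img'],cv2.COLOR_RGB2BGR)
a=cv2.resize(im[70:135,215:290],(375,325),interpolation=cv2.INTER_CUBIC)
w=cv2.cvtColor(t['img'],cv2.COLOR_RGB2BGR)
b=cv2.resize(w[125:265,90:235],(405,392),interpolation=cv2.INTER_CUBIC)
o=np.zeros((392,780,3),np.uint8);o[:325,:375]=a;o[:,375:]=b[:, :405]
cv2.imwrite('pics/crop2.png',o)
E
```

```text
top 
side [[128, 106, 104, 115, 73, 56, 37, 38, 25, 12, 17, 11, 46, 102, 66, 46, 45, 46, 123], [128, 88, 118, 108, 70, 43, 37, 34, 18, 12, 14, 11, 89, 123, 65, 43, 47, 47, 121], [127, 73, 115, 98, 68, 36, 39, 30, 15, 39, 69, 16, 108, 117, 66, 44, 45, 48, 110], [129, 64, 94, 77, 57, 38, 37, 20, 16, 88, 99, 30, 119, 102, 61, 45, 45, 46, 91], [125, 66, 57, 62, 42, 37, 35, 15, 43, 108, 107, 51, 130, 81, 52, 45, 44, 46, 97], [123, 63, 47, 54, 36, 36, 32, 17, 84, 109, 107, 77, 128, 70, 44, 42, 44, 47, 104], [116, 63, 36, 40, 36, 38, 25, 15, 105, 108, 106, 110, 124, 67, 42, 42, 45, 47, 104], [107, 61, 40, 37, 38, 36, 17, 18, 109, 107, 106, 121, 110, 62, 42, 42, 46, 48, 118], [100, 58, 78, 42, 37, 37, 16, 28, 106, 105, 110, 123, 94, 55, 40, 43, 43, 45, 123], [96, 85, 111, 59, 38, 30, 12, 48, 106, 107, 127, 122, 79, 44, 41, 42, 43, 44, 122], [90, 104, 123, 67, 38, 21, 18, 52, 105, 107, 126, 131, 66, 38, 39, 41, 43, 45, 124], [84, 106, 124, 75, 37, 18, 21, 34, 107, 114, 123, 113, 58, 40, 41, 41, 43, 44, 127], [90, 121, 123, 95, 38, 16, 20, 18, 85, 122, 123, 78, 46, 39, 40, 40, 42, 45, 127]]
bl [0.653 0.26  0.213]
br [0.663 0.041 0.213]
fl [0.454 0.25  0.097]
fr [0.475 0.027 0.097]
gaps [array([0.5791, 0.1326, 0.186 ]), array([0.5098, 0.1567, 0.186 ]), array([0.5451, 0.1449, 0.186 ])]
```

View pics/crop2.png

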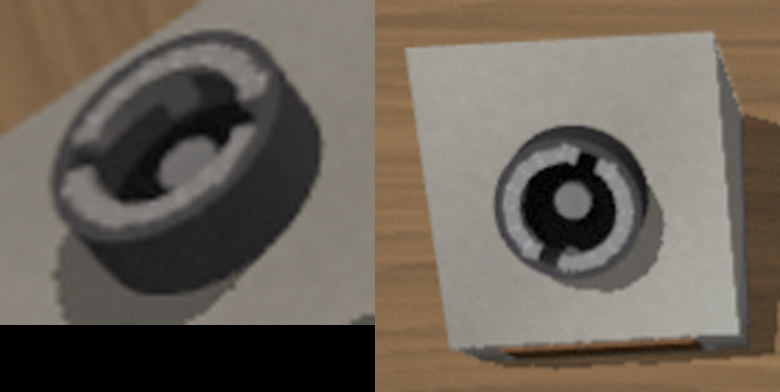

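```bash
python3 - <<'E'
from h import *
import pickle
S=pickle.load(open('s0.pkl','rb'));t=S['top'];s=S['side']
o1,d1=ray(t,159.4,198.3);o2,d2=ray(s,248.6,97)
A=np.stack([d1,-d2],1);k=np.linalg.lstsq(A,o2-o1,rcond=None)[0]
p,q=o1+d1*k[0],o2+d2*k[1];print('mouth',p.round(4),q.round(4))
M=(p+q)/2;yaw=np.radians(3.3)
F=R.from_euler('z',yaw).as_matrix()@R.from_euler('y',-30,degrees=True).as_matrix()
def pl(c,u,v):
    o,d=ray(c,u,v);n=F[:,2];X=o+d*(n@(M-o))/(n@d);return F.T@(X-M)
for c,u in [(t,(166.4,182)),(t,(152.6,216)),(s,(215+50,70+22.6)),(s,(215+17.6,70+31.4))]:
    x=pl(c,*u);print('gap',(x*1e3).round(1),np.degrees(np.arctan(x[1]/x[0])).round(1))
g=t['img'].astype(int);m=np.zeros(g.shape[:2],np.uint8)
mm=(abs(g[...,0]-g[...,2])<14)&(g.sum(2)<360)&(g.sum(2)>90);m[205:285,290:358]=mm[205:285,290:358]
c=max(cv2.findContours(m,0,1)[0],key=cv2.contourArea);e=cv2.fitEllipse(cv2.convexHull(c));print(e,'cap',onz(t,*e[0],.034).round(4))
a,b=onz(t,305.8,238.4,.076),onz(t,342.6,244.6,.076);print('bar',(a+b)/2,np.linalg.norm(a-b),np.degrees(np.arctan2(*(a-b)[1::-1])))
E
```

```text
mouth [0.5462 0.1456 0.1833] [0.5485 0.1455 0.1838]
gap [ 31.8 -17.3  -0. ] -28.6
gap [-37.8  18.    0. ] -25.4
gap [ 35.  -17.2   0. ] -26.2
gap [-33.1  16.1   0. ] -25.9
((322.0573425292969, 243.70291137695312), (46.19230270385742, 46.906978607177734), 135.26356506347656) cap [ 0.4768 -0.1907  0.034 ]
bar [ 0.47631795 -0.19163855  0.076     ] 0.08038761166243527 80.74165728553018
```

Crop 2: the gaps are visible at about −26° in the mouth frame, and the top and side views agree. The mouth is at about (0.546, 0.1455, 0.184). The first crop confirmed the cap: grey, bar handle, bar yaw 81°, length measured at 80.4 mm.

I'll grip the bar off-centre so that the cap hangs tilted.

Request:
servo_tool([
  [0,0,0,5,0],
  [0,3.6,4.1,5,8],
  [0,7.2,8.2,4,16],
  [0,10.8,12.3,3,24],
  [0,14.4,16.4,2,32],
  [0,18,20.5,0,41],
  [0,21.6,24.6,0,49],
  [0,25.2,28.9,-4,57.1],
  [0,25.2,28.9,-8,57.1],
  [0,25.2,28.9,-12,57.1],
  [0,25.2,28.9,-15,57.1],
  [0,25.2,28.9,-15,57.1],
  [0,25.2,28.9,-15,57.1],
], squeeze=4)

```text
time_s: 1.78
ee_pos: [0.4724, -0.2152, 0.2559]
eef_rot: [3.14, 0.0, 1.408]
force: [0.7, -0.5, 0.2]
grip_width: 0.094
grip_force: 0.0
```

Request:
servo_tool([
  [1,0,0,0,0],
  [1,0,0,0,0],
  [1,0,0,0,0],
  [1,0,0,0,0],
  [1,0,0,0,0],
  [1,0,0,0,0],
  [1,0,0,0,0],
  [1,0,0,0,0],
])

```text
time_s: 2.78
ee_pos: [0.4722, -0.2151, 0.2547]
eef_rot: [3.141, 0.0, 1.408]
force: [0.5, -1.0, 1.1]
grip_width: 0.0175
grip_force: 0.3
```

Request:
servo_tool([
  [1,0,0,0,0],
  [1,0,0,0,0],
  [1,0,0,0.7,0],
  [1,0,0,1.5,0],
  [1,0,0,3,0],
  [1,0,0,5,0],
  [1,0,0,8,0],
  [1,0,0,8,0],
  [1,0,0,8,0],
  [1,0,0,8,0],
])

```text
time_s: 4.03
ee_pos: [0.472, -0.2149, 0.3336]
eef_rot: [-3.14, -0.001, 1.408]
force: [0.0, 0.1, -2.2]
grip_width: 0.0159
grip_force: 4.0
```

```bash
python3 - <<'E'
from h import *
o=ctrl.get_obs();print(o['grip_width'],o['grip_force'],o['force'],o['ee_pos'])
c=cam('side');save(c,'s1.png');g=proj(c,o['ee_pos']-[0,0,.2]);print(g)
u,v=map(int,g);im=cv2.cvtColor(c['img'],cv2.COLOR_RGB2BGR)
w=cam('wrist');W=cv2.cvtColor(w['img'],cv2.COLOR_RGB2BGR)
a=cv2.resize(im[v-70:v+80,max(0,u-80):u+80],(426,400));b=cv2.resize(W,(374,280))
oo=np.zeros((400,800,3),np.uint8);oo[:,:426]=a;oo[:280,426:]=b
cv2.imwrite('pics/s1c.png',oo)
E
```

```text
0.015934830325184838 3.999861627817154 [ 0.019706    0.13833963 -2.18914535] [ 0.47200532 -0.21494059  0.33361077]
[243.96837659 265.01196346]
```

View pics/s1c.png

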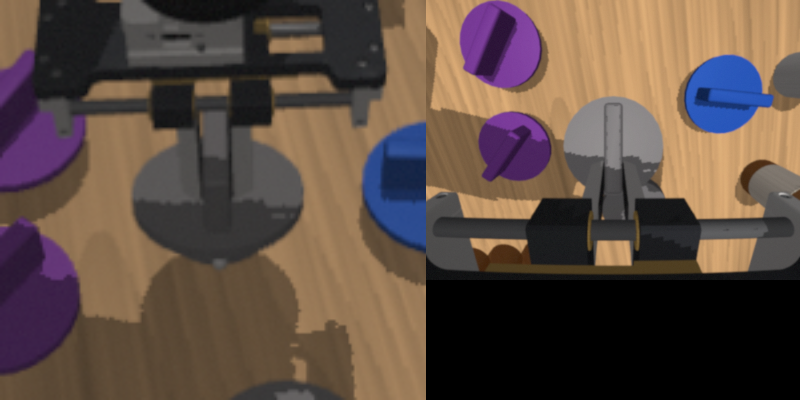

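```bash
python3 - <<'E'
from h import *
o=ctrl.get_obs();w=cam('wrist');save(w,'w1.png')
P0=o['ee_pos']-[0,0,.188];b=np.array([np.cos(1.408),np.sin(1.408),0]);z=np.array([0,0,1.])
for t in [0,10,20,30,40]:
    c,s=np.cos(np.radians(t)),np.sin(np.radians(t))
    X=b*c-z*s;Z=z*c+b*s
    f=lambda x,h:proj(w,P0+x*X+h*Z).round(0)
    print(t,'barend',f(.064,.010),'flange far',f(.077,-.03),'pin far',f(.0655,-.055))
E
```

```text
0 barend [281. 159.] flange far [281. 131.] pin far [281. 146.]
10 barend [281. 155.] flange far [281. 140.] pin far [281. 159.]
20 barend [281. 155.] flange far [281. 151.] pin far [281. 173.]
30 barend [281. 158.] flange far [281. 164.] pin far [281. 188.]
40 barend [281. 164.] flange far [281. 177.] pin far [281. 204.]
```

Request:
servo_tool([
  [1,0,0,5,0],
  [1,0,3.5,8,0],
  [1,0,0,8,0],
  [1,0,3.5,8,0],
  [1,0,0,8,0],
  [1,0,3.5,8,0],
  [1,0,0,8,0],
  [1,0,3.5,8,0],
  [1,0,0,8,0],
  [1,0,0,8,0],
  [1,0,0,8,0],
])

```text
time_s: 5.55
ee_pos: [0.4721, -0.2149, 0.4143]
eef_rot: [-3.141, -0.0, 1.408]
force: [-0.1, -0.5, -1.9]
grip_width: 0.0158
grip_force: 4.0
```

```bash
cat > tilt.py <<'E'
from h import *
o=ctrl.get_obs();w=cam('wrist');save(w,'w2.png')
print(o['grip_width'],o['grip_force'],o['force'],o['ee_pos'])
g=w['img'].astype(int)
# column profile along the tool's plane beside the bar to find far flange edge
for u in (265,295): print(u,[(v,*g[v,u]) for v in range(110,215,5)])
E
python3 tilt.py
```

```text
0.015780388051249237 3.9991412311792374 [-0.10299973 -0.4772092  -1.93565253] [ 0.4721103  -0.21486537  0.41431691]
265 [(110, np.int64(198), np.int64(155), np.int64(108)), (115, np.int64(200), np.int64(156), np.int64(108)), (120, np.int64(202), np.int64(158), np.int64(110)), (125, np.int64(203), np.int64(158), np.int64(110)), (130, np.int64(205), np.int64(161), np.int64(111)), (135, np.int64(206), np.int64(160), np.int64(111)), (140, np.int64(207), np.int64(161), np.int64(112)), (145, np.int64(203), np.int64(158), np.int64(109)), (150, np.int64(205), np.int64(160), np.int64(111)), (155, np.int64(205), np.int64(161), np.int64(111)), (160, np.int64(200), np.int64(156), np.int64(108)), (165, np.int64(194), np.int64(151), np.int64(105)), (170, np.int64(188), np.int64(147), np.int64(102)), (175, np.int64(108), np.int64(105), np.int64(106)), (180, np.int64(108), np.int64(104), np.int64(106)), (185, np.int64(109), np.int64(105), np.int64(107)), (190, np.int64(108), np.int64(105), np.int64(107)), (195, np.int64(109), np.int64(107), np.int64(107)), (200, np.int64(109), np.int64(106), np.int6
[... 509 characters left out ...]
64(156), np.int64(108)), (150, np.int64(196), np.int64(152), np.int64(104)), (155, np.int64(198), np.int64(156), np.int64(106)), (160, np.int64(199), np.int64(155), np.int64(108)), (165, np.int64(199), np.int64(156), np.int64(109)), (170, np.int64(198), np.int64(153), np.int64(106)), (175, np.int64(109), np.int64(107), np.int64(107)), (180, np.int64(107), np.int64(104), np.int64(106)), (185, np.int64(107), np.int64(105), np.int64(106)), (190, np.int64(106), np.int64(103), np.int64(105)), (195, np.int64(108), np.int64(104), np.int64(106)), (200, np.int64(109), np.int64(105), np.int64(107)), (205, np.int64(109), np.int64(105), np.int64(107)), (210, np.int64(109), np.int64(105), np.int64(106))]
```

```bash
cat >> h.py <<'E'
M=np.array([.5465,.1455,.1845]);YB=np.radians(3.3);G=np.radians(-26)
F=R.from_euler('z',YB).as_matrix()@R.from_euler('y',-30,degrees=True).as_matrix()
FG=F@R.from_euler('z',G).as_matrix()
E
python3 - <<'E'
from h import *
yw=np.arctan2(FG[1,0],FG[0,0]);print('bar yaw',np.degrees(yw),'elev',np.degrees(np.arcsin(FG[2,0])))
u=np.array([np.cos(yw),np.sin(yw),0]);z=np.array([0,0,1.])
def tcp(t,zp,hinge=True):
    c,s=np.cos(np.radians(t)),np.sin(np.radians(t));X=c*u+s*z;Z=-s*u+c*z
    H=M+FG@np.array([-.037,0,zp]);pin=H+.037*X
    return pin+.024*X+.055*Z+.188*z
o=ctrl.get_obs()
for t,zp in [(36,.04),(36,0),(31,0),(27,0),(27,-.003),(27,-.006),(27,-.009)]: print(t,zp,((tcp(t,zp)-o['ee_pos'])*100).round(2))
print('yaw turn',np.degrees(yw)+180-np.degrees(o['eef_rot'][2]))
E
```

```text
bar yaw -26.087562616535173 elev 26.705004161463265
36 0.04 [ 4.   36.61  5.64]
36 0 [ 6.   36.73  2.18]
31 0 [ 6.62 36.42  2.  ]
27 0 [ 7.11 36.18  1.81]
27 -0.003 [ 7.26 36.19  1.55]
27 -0.006 [ 7.41 36.2   1.29]
27 -0.009 [ 7.55 36.21  1.03]
yaw turn 73.22460230205428
```

Request:
servo_tool([
  [1,0,2,3,4],
  [1,1,5,6,10],
  [1,1,9,9,17],
  [1,1,13,9,25],
  [1,2,17,9,33],
  [1,2,21,9,41],
  [1,2,25,9,49],
  [1,3,29,9,57],
  [1,3,33,9,65],
  [1,4,35,8,70],
  [1,4,36.6,7,73.2],
  [1,4,36.6,5.6,73.2],
  [1,4,36.6,5.6,73.2],
  [1,4,36.6,5.6,73.2],
])

```text
time_s: 7.35
ee_pos: [0.5121, 0.1503, 0.4711]
eef_rot: [3.141, 0.0, 2.684]
force: [-0.6, -0.8, -2.0]
grip_width: 0.016
grip_force: 4.0
```

```bash
python3 - <<'E'
from h import *
o=ctrl.get_obs();print(o['ee_pos'],o['eef_rot'],o['grip_width'],o['qpos'])
w=cam('wrist');W=cv2.cvtColor(w['img'],cv2.COLOR_RGB2BGR)
P0=o['ee_pos']-[0,0,.188];yw=o['eef_rot'][2];b=np.array([np.cos(yw),np.sin(yw),0]);z=np.array([0,0,1.])
for t in [20,27,30,36,40]:
    c,s=np.cos(np.radians(t)),np.sin(np.radians(t));X=b*c-z*s;Z=z*c+b*s
    print(t,proj(w,P0+.077*X-.03*Z).round(0))
g=w['img'].astype(int)
s=cam('side');u,v=map(int,proj(s,M));im=cv2.cvtColor(s['img'],cv2.COLOR_RGB2BGR)
a=cv2.resize(im[v-75:v+75,u-80:u+80],(426,400));bb=cv2.resize(W,(374,280))
oo=np.zeros((400,800,3),np.uint8);oo[:,:426]=a;oo[:280,426:]=bb;cv2.imwrite('pics/s2c.png',oo)
E
```

```text
[0.51210616 0.15032008 0.47106795] [3.14132406e+00 4.79088308e-04 2.68431098e+00] 0.015967810247523393 [ 2.16895132e-01  2.20321210e-01  1.46698498e+00 -8.98599312e-05
  1.45374452e+00 -8.96609112e-01]
20 [279. 150.]
27 [279. 159.]
30 [279. 163.]
36 [279. 171.]
40 [279. 177.]
```

View pics/s2c.png

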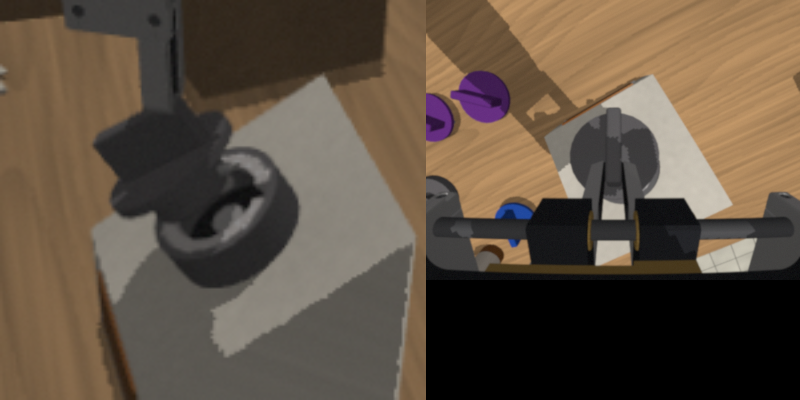

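The cap hangs at about 34°, roughly parallel to the mouth and just above it. Next I lower it into the mouth.

Request:
servo_tool([
  [1,0.7,0,-1.2,0],
  [1,1.3,0.1,-2.4,0],
  [1,2,0.1,-3.4,0],
  [1,2,0.1,-3.4,0],
  [1,2.3,0,-3.5,0],
  [1,2.6,-0.2,-3.6,0],
  [1,2.9,-0.3,-3.7,0],
  [1,3.1,-0.4,-3.8,0],
  [1,3.1,-0.4,-3.8,0],
])

```text
time_s: 8.57
ee_pos: [0.5432, 0.147, 0.4324]
eef_rot: [-3.141, -0.0, 2.686]
force: [-1.5, -0.2, -1.2]
grip_width: 0.016
grip_force: 4.0
```

Request:
servo_tool([
  [1,0.15,0,-0.26,0],
  [1,0.3,0,-0.52,0],
  [1,0.3,0,-0.52,0],
])

```text
time_s: 8.95
ee_pos: [0.546, 0.1466, 0.4279]
eef_rot: [-3.14, 0.0, 2.686]
force: [-4.9, -6.3, 3.9]
grip_width: 0.0164
grip_force: 4.0
```

Request:
servo_tool([
  [1,-0.1,-0.2,0,0],
  [1,-0.1,-0.2,0,0],
  [1,0,-0.2,-0.2,0],
  [1,0,-0.2,-0.2,0],
])

```text
time_s: 9.45
ee_pos: [0.5461, 0.1448, 0.4254]
eef_rot: [-3.14, -0.0, 2.686]
force: [-4.8, -3.1, 3.2]
grip_width: 0.0165
grip_force: 4.0
```

```bash
python3 - <<'E'
from h import *
o=ctrl.get_obs();print(o['ee_pos'],o['force'],o['moment'],o['grip_width'])
s=cam('side');u,v=map(int,proj(s,M));im=cv2.cvtColor(s['img'],cv2.COLOR_RGB2BGR)
t=cam('top');u2,v2=map(int,proj(t,M));im2=cv2.cvtColor(t['img'],cv2.COLOR_RGB2BGR)
a=cv2.resize(im[v-60:v+60,u-60:u+60],(400,400));b=cv2.resize(im2[v2-45:v2+45,u2-45:u2+45],(400,400))
cv2.imwrite('pics/s3c.png',np.hstack([a,b]))
E
```

```text
[0.54608118 0.14475636 0.42544131] [-4.79724205 -3.14211372  3.22201359] [-0.66815632  0.68034389 -0.00312393] 0.01646268624797785
```

View pics/s3c.png

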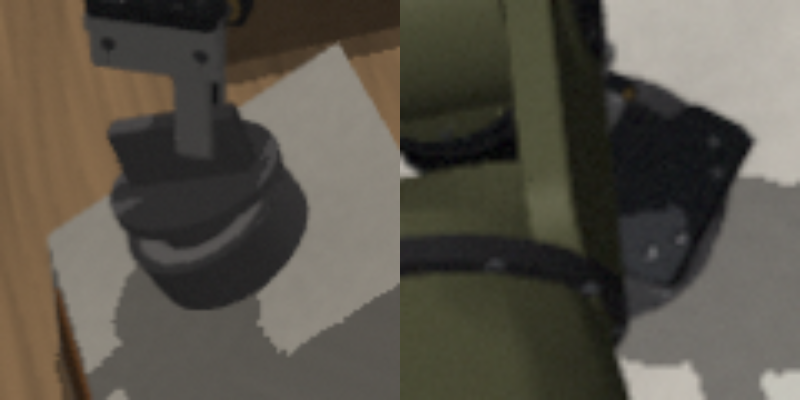

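Request:
servo_tool([
  [0.72,0,0,0,0],
  [0.72,0,0,0,0],
  [0.72,0,0,0,0],
  [0.72,0,0,0,0],
])

```text
time_s: 10.05
ee_pos: [0.5462, 0.145, 0.4254]
eef_rot: [3.142, 0.0, 2.686]
force: [-1.1, -0.7, -0.5]
grip_width: 0.0261
grip_force: 0.1
```

```bash
python3 - <<'E'
from h import *
o=ctrl.get_obs();print(o['ee_pos'],o['force'],o['moment'],o['grip_width'])
s=cam('side');u,v=map(int,proj(s,M));im=cv2.cvtColor(s['img'],cv2.COLOR_RGB2BGR)
w=cam('wrist');save(w,'w4.png');W=cv2.cvtColor(w['img'],cv2.COLOR_RGB2BGR)
a=cv2.resize(im[v-60:v+60,u-60:u+60],(400,400));b=cv2.resize(W[100:380,140:420],(400,400))
cv2.imwrite('pics/s4c.png',np.hstack([a,b]))
for d in (.0325,.019,.0115):
  C=M+F[:,2]*d; print(d,'flange low edge side/wrist',[proj(c,C+FG@np.array([-.053,0,-.004])).round(0).tolist() for c in (s,w)],'barend dn top',[proj(c,C+FG@np.array([-.04,0,.038])).round(0).tolist() for c in (s,w)])
E
```

```text
[0.54615889 0.14503915 0.42538874] [-1.1440005  -0.65028073 -0.48837024] [-0.02064598 -0.12594013 -0.02084524] 0.026057325489669506
0.0325 flange low edge side/wrist [[218.0, 94.0], [270.0, 154.0]] barend dn top [[212.0, 79.0], [250.0, 150.0]]
0.019 flange low edge side/wrist [[222.0, 98.0], [275.0, 161.0]] barend dn top [[215.0, 83.0], [258.0, 158.0]]
0.0115 flange low edge side/wrist [[224.0, 101.0], [278.0, 164.0]] barend dn top [[218.0, 86.0], [261.0, 162.0]]
```

View pics/s4c.png

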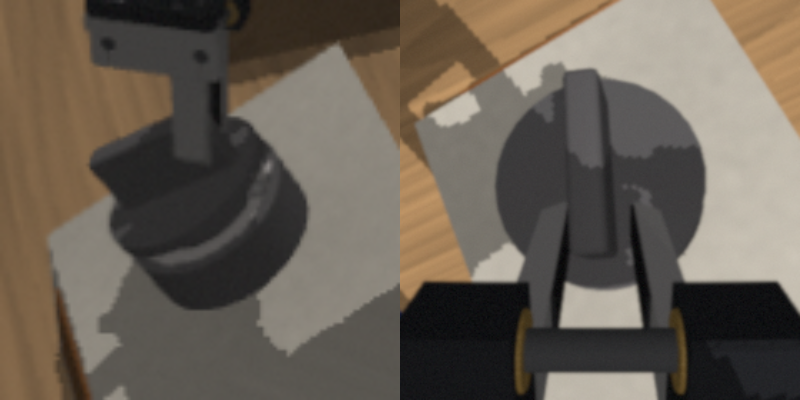

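```bash
python3 - <<'E'
from h import *
o=ctrl.get_obs()
C=M+F[:,2]*.019;T=C+F[:,2]*.036+[0,0,.199-.026]
print(((T-o['ee_pos'])*100).round(2), F[:,2].round(3))
# bar angle in wrist picture: top-face centre-line, edges at rows 
w=cam('wrist')
nb=[F.T@((lambda oo,d:oo+d*(F[:,2]@(C+F[:,2]*.038-oo))/(F[:,2]@d))(*ray(w,*p))-C) for p in [(140+185/1.4286,100+72/1.4286),(140+193/1.4286,100+250/1.4286)]]
print(np.array(nb).round(4)); d=nb[1]-nb[0];print(np.degrees(np.arctan2(d[1],d[0])),np.hypot(*d[:2]))
E
```

```text
[-2.71 -0.11 -2.03] [-0.499 -0.029  0.866]
[[-0.0364  0.0262  0.038 ]
 [ 0.0326 -0.0033  0.038 ]]
-23.15746468743964 0.07512636312854326
```

Request:
servo_tool([
  [0.4,0,0,0.5,0],
  [0.4,0,0,1,0],
  [0.4,0,0,1,0],
  [0.4,-1.3,0,0.5,0],
  [0.4,-2.7,-0.1,-0.5,0],
  [0.4,-2.7,-0.1,-1.5,0],
  [0.4,-2.7,-0.1,-2,0],
  [0.4,-2.7,-0.1,-2,0],
])

```text
time_s: 11.2
ee_pos: [0.5195, 0.144, 0.4051]
eef_rot: [-3.141, -0.0, 2.686]
force: [0.5, 1.0, 0.1]
grip_width: 0.0566
grip_force: 0.0
```

```bash
python3 - <<'E'
from h import *
o=ctrl.get_obs();print(o['ee_pos'],o['force'])
w=cam('wrist');save(w,'w5.png')
W=cv2.cvtColor(w['img'],cv2.COLOR_RGB2BGR);b=cv2.resize(W[80:380,120:440],(640,600))
for d,col in ((.0325,(0,0,255)),(.019,(0,255,0))):
  C=M+F[:,2]*d
  for k in [(-.04,0,.038),(.04,0,.038),(-.053,0,-.002),(0,.053,-.002),(0,-.053,-.002)]:
    p=(proj(w,C+FG@np.array(k))-[120,80])*2;cv2.circle(b,tuple(int(x) for x in p),3,col,-1)
cv2.imwrite('pics/w5c.png',b)
E
```

```text
[0.51952223 0.14396834 0.40506256] [0.45250824 0.97257742 0.08519337]
```

View pics/w5c.png

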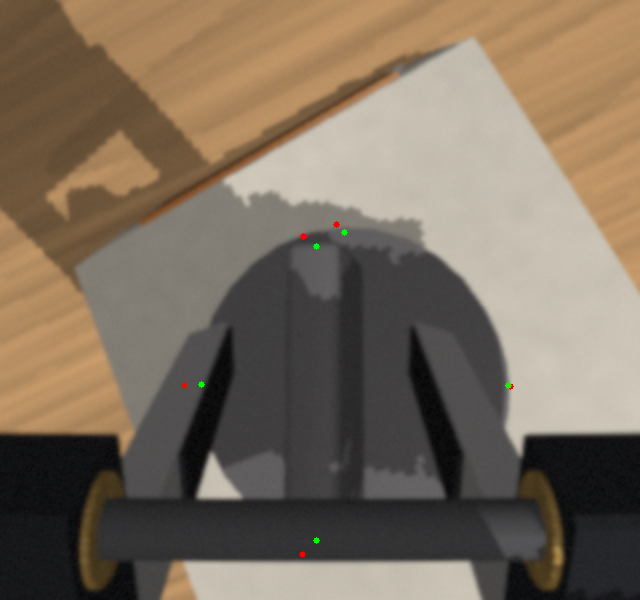

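The cap sits in the gaps: the bar end at (316,246) falls on the green prediction for sunk to 19 mm. Next I grip the bar at its centre.

Request:
servo_tool([
  [1,0,0,0,0],
  [1,0,0,0,0],
  [1,0,0,0,0],
  [1,0,0,0,0],
  [1,0,0,0,0],
  [1,0,0,0,0],
], squeeze=20)

```text
time_s: 12.0
ee_pos: [0.5192, 0.1444, 0.4057]
eef_rot: [3.14, 0.0, 2.686]
force: [1.3, 5.0, 0.5]
grip_width: 0.0215
grip_force: 18.6
```

Request:
servo_tool([
  [1,0.15,0,-0.25,0],
  [1,0.3,0,-0.5,0],
  [1,0.4,0,-0.7,0],
  [1,0.4,0,-0.7,0],
])

```text
time_s: 12.5
ee_pos: [0.5231, 0.1444, 0.3991]
eef_rot: [3.14, 0.0, 2.686]
force: [-1.3, 6.2, 6.8]
grip_width: 0.0214
grip_force: 19.5
```

Request:
servo_tool([
  [1,0.1,0,-0.2,0],
  [1,0.1,0,-0.2,-4],
  [1,0.1,0,-0.2,-8],
  [1,0.1,0,-0.2,-12],
  [1,0.1,0,-0.2,-12],
], squeeze=40)

```text
time_s: 13.12
ee_pos: [0.5241, 0.1445, 0.3988]
eef_rot: [3.138, 0.002, 2.477]
force: [-3.5, 5.1, 17.5]
grip_width: 0.0229
grip_force: 44.8
```

```bash
python3 -c "
from h import *
o=ctrl.get_obs();print(o['ee_pos'],o['force'],o['moment'],o['grip_width'],o['grip_force'],o['eef_rot'])"
```

```text
[0.52408596 0.14454227 0.39878878] [-3.5275644   5.06346233 17.49394716] [1.6990022  0.43709731 0.99782988] 0.02291924074827214 44.76938745341613 [3.13752109e+00 1.74694368e-03 2.47702051e+00]
```

Request:
servo_tool([
  [1,0,0,0,-4],
  [1,0,0,0,-8],
  [1,0,0,0,-12],
  [1,0,0,0,-12],
])

```text
time_s: 13.62
ee_pos: [0.5243, 0.1447, 0.3996]
eef_rot: [3.135, 0.002, 2.269]
force: [-1.4, 5.6, 22.5]
grip_width: 0.0264
grip_force: 62.3
```

```bash
python3 - <<'E'
from h import *
o=ctrl.get_obs();print(o['ee_pos'],o['force'],o['moment'],o['grip_width'],o['grip_force'],o['eef_rot'])
w=cam('wrist');save(w,'w6.png');g=cv2.cvtColor(w['img'],cv2.COLOR_RGB2GRAY)
for d in (.019,.0115):
  C=M+F[:,2]*d
  for th in (-26,-38,-50,-60):
    X=F@R.from_euler('z',th,degrees=True).as_matrix()
    print(d,th,proj(w,C+X@np.array([-.04,0,.038])).round(0),proj(w,C+X@np.array([-.02,0,.038])).round(0))
e=cv2.createLineSegmentDetector().detect(g[170:330,180:380])[0][:,0]
for l in e:
  L=np.hypot(l[2]-l[0],l[3]-l[1])
  if L>22: print((l+[180,170,180,170]).round(0),L.round(0))
E
```

```text
[0.52429257 0.14474566 0.39962477] [-1.43900998  5.61255618 22.51580221] [ 2.30759445 -0.10466542  2.1672566 ] 0.026365100797207785 62.26490186294541 [3.13477092e+00 2.02146050e-03 2.26897521e+00]
0.019 -26 [242. 207.] [254. 240.]
0.019 -38 [254. 202.] [261. 238.]
0.019 -50 [268. 200.] [268. 238.]
0.019 -60 [280. 201.] [274. 238.]
0.0115 -26 [248. 208.] [260. 240.]
0.0115 -38 [261. 203.] [267. 238.]
0.0115 -50 [274. 201.] [274. 237.]
0.0115 -60 [285. 202.] [279. 238.]
[332. 297. 378. 297.] 46.0
[259. 271. 250. 328.] 58.0
[366. 210. 380. 233.] 27.0
[181. 297. 228. 297.] 48.0
[333. 191. 357. 203.] 27.0
[280. 179. 313. 186.] 34.0
[227. 170. 213. 190.] 25.0
[213. 190. 181. 237.] 57.0
[225. 272. 227. 240.] 31.0
[244. 328. 249. 278.] 50.0
[311. 278. 316. 328.] 50.0
[303. 242. 309. 278.] 37.0
[237. 206. 287. 183.] 55.0
[228. 240. 239. 215.] 27.0
[230. 298. 232. 326.] 28.0
[328. 326. 331. 298.] 28.0
[183. 170. 213. 184.] 34.0
[308. 328. 299. 244.] 84.0
[271. 233. 259. 199.] 36.0
[311. 231. 336. 232.] 25.0
[288. 222. 297. 245.] 25.0
[238. 248. 230. 272.] 25.0
```

Request:
servo_tool([
  [1,0,0,0,8],
  [1,0,0,0,16],
  [1,0,0,0,24],
  [1,0,0,0,24],
  [1,0.1,0,-0.2,24],
  [1,0.2,0,-0.4,24],
  [1,0.2,0,-0.4,24],
], squeeze=40)

```text
time_s: 14.55
ee_pos: [0.5261, 0.1439, 0.3968]
eef_rot: [3.138, 0.005, 2.686]
force: [-12.4, -2.8, 36.2]
grip_width: 0.0212
grip_force: 42.2
```

```bash
cat > st.py <<'E'
from h import *
o=ctrl.get_obs();print(o['ee_pos'].round(4),'f_m',(F.T@o['force']).round(1),'m',o['moment'].round(2),o['grip_width'].round(4),o['grip_force'].round(1),np.degrees(o['eef_rot']).round(1))
w=cam('wrist');save(w,'wl.png');g=cv2.cvtColor(w['img'],cv2.COLOR_RGB2GRAY)
for d in (.019,.0115):
  C=M+F[:,2]*d
  for th in (-26,-36,-46,-56,-70):
    X=F@R.from_euler('z',th,degrees=True).as_matrix()
    print(d,th,*[proj(w,C+X@np.array([x,y,.038])).round(0) for x in (-.04,-.015) for y in (-.008,.008)],'fl',proj(w,C+F@np.array([-.053,0,-.002])).round(0))
e=cv2.createLineSegmentDetector().detect(g[150:330,150:410])[0][:,0]
for l in e:
  l=l+[150,150,150,150]
  if np.hypot(l[2]-l[0],l[3]-l[1])>15 and l[[1,3]].max()<275 and 200<l[[0,2]].mean()<350: print(l.round(0))
E
python3 st.py
```

```text
Traceback (most recent call last):
  File "st.py", line 2, in <module>
    o=ctrl.get_obs();print(o['ee_pos'].round(4),'f_m',(F.T@o['force']).round(1),'m',o['moment'].round(2),o['grip_width'].round(4),o['grip_force'].round(1),np.degrees(o['eef_rot']).round(1))
                                                                                                         ^^^^^^^^^^^^^^^^^^^^^
AttributeError: 'float' object has no attribute 'round'
```

```bash
sed -i "s/o\['grip_width'\].round(4),o\['grip_force'\].round(1)/round(o['grip_width'],4),round(o['grip_force'],1)/" st.py; python3 st.py
```

```text
[0.5261 0.1439 0.3968] f_m [ 7.2 -2.1 37.6] m [0.43 1.51 0.26] 0.0212 42.2 [179.8   0.3 153.9]
0.019 -26 [257. 196.] [286. 194.] [257. 241.] [286. 241.] fl [255. 199.]
0.019 -36 [270. 194.] [298. 197.] [262. 239.] [291. 244.] fl [255. 199.]
0.019 -46 [282. 194.] [310. 202.] [267. 238.] [295. 248.] fl [255. 199.]
0.019 -56 [295. 196.] [322. 210.] [272. 237.] [298. 252.] fl [255. 199.]
0.019 -70 [312. 203.] [335. 223.] [280. 238.] [302. 260.] fl [255. 199.]
0.0115 -26 [261. 199.] [289. 197.] [261. 242.] [289. 242.] fl [258. 201.]
0.0115 -36 [273. 197.] [301. 200.] [266. 240.] [294. 245.] fl [258. 201.]
0.0115 -46 [286. 197.] [312. 205.] [271. 239.] [298. 248.] fl [258. 201.]
0.0115 -56 [298. 199.] [323. 212.] [276. 239.] [301. 253.] fl [258. 201.]
0.0115 -70 [314. 206.] [336. 225.] [283. 239.] [304. 260.] fl [258. 201.]
[334. 199. 360. 226.]
[224. 164. 239. 178.]
[294. 182. 308. 187.]
[254. 198. 279. 188.]
[241. 209. 254. 199.]
[230. 222. 241. 209.]
[218. 251. 223. 234.]
[223. 235. 230. 222.]
[216. 267. 217. 251.]
[276. 191. 294. 188.]
[298. 219. 297. 236.]
[286. 222. 285. 203.]
[283. 192. 300. 212.]
[282. 196. 264. 197.]
[204. 169. 219. 159.]
[325. 270. 320. 255.]
[242. 248. 236. 267.]
[286. 269. 286. 249.]
```

Request:
servo_tool([
  [1,0,0,0,-4],
  [1,0,0,0,-8],
  [1,0,0,0,-12],
  [1,0,0,0,-12],
])

```text
time_s: 15.1
ee_pos: [0.5264, 0.1439, 0.3972]
eef_rot: [3.135, 0.006, 2.477]
force: [-4.3, -3.1, 35.3]
grip_width: 0.0235
grip_force: 50.1
```

```bash
python3 st.py
```

```text
[0.5264 0.1439 0.3972] f_m [13.8 -2.8 32.8] m [0.61 0.51 1.42] 0.0235 50.1 [179.6   0.3 141.9]
0.019 -26 [241. 201.] [267. 193.] [249. 245.] [276. 239.] fl [245. 204.]
0.019 -36 [252. 196.] [280. 194.] [253. 242.] [281. 241.] fl [245. 204.]
0.019 -46 [264. 194.] [292. 196.] [257. 240.] [286. 244.] fl [245. 204.]
0.019 -56 [277. 193.] [304. 202.] [262. 238.] [290. 248.] fl [245. 204.]
0.019 -70 [294. 197.] [320. 213.] [270. 238.] [294. 255.] fl [245. 204.]
0.0115 -26 [247. 203.] [272. 196.] [254. 245.] [281. 240.] fl [250. 205.]
0.0115 -36 [258. 198.] [284. 196.] [258. 242.] [286. 241.] fl [250. 205.]
0.0115 -46 [269. 196.] [296. 199.] [263. 240.] [290. 244.] fl [250. 205.]
0.0115 -56 [281. 196.] [308. 204.] [268. 239.] [294. 248.] fl [250. 205.]
0.0115 -70 [298. 199.] [323. 214.] [275. 238.] [298. 254.] fl [250. 205.]
[333. 194. 361. 217.]
[295. 180. 333. 194.]
[256. 182. 273. 176.]
[248. 198. 281. 184.]
[227. 229. 238. 212.]
[222. 244. 227. 229.]
[238. 212. 248. 198.]
[200. 159. 213. 168.]
[215. 166. 233. 149.]
[277. 229. 269. 197.]
[292. 214. 294. 231.]
```

Request:
servo_tool([
  [1,0,0,0,6],
  [1,0,0,0,12],
  [0.6,0,0,0.5,12],
  [0.6,-0.3,0,1.5,12],
  [0.6,-0.3,0,2,12],
  [0.6,-0.3,0,2,12],
  [1,-0.3,0,2,12],
  [1,-0.3,0,2,12],
  [1,-0.3,0,2,12],
  [1,-0.3,0,2,12],
  [1,-0.3,0,2,12],
], squeeze=25)

```text
time_s: 16.52
ee_pos: [0.5231, 0.1441, 0.4126]
eef_rot: [3.141, 0.0, 2.686]
force: [-0.3, 4.5, 1.8]
grip_width: 0.0195
grip_force: 23.7
```

Request:
servo_tool([
  [1,0.1,0,-0.17,0],
  [1,0.2,0,-0.35,0],
  [1,0.25,0,-0.43,0],
  [1,0.25,0,-0.43,0],
])

```text
time_s: 17.02
ee_pos: [0.5257, 0.144, 0.4082]
eef_rot: [3.141, -0.0, 2.686]
force: [-2.5, 3.7, 5.3]
grip_width: 0.0198
grip_force: 24.0
```

```bash
python3 st.py
```

```text
[0.5257 0.144  0.4082] f_m [0.7 3.8 5.7] m [1.01 0.08 0.15] 0.0198 24.0 [180.   -0.  153.9]
0.019 -26 [260. 193.] [287. 192.] [260. 236.] [287. 235.] fl [257. 197.]
0.019 -36 [272. 191.] [298. 194.] [264. 234.] [291. 238.] fl [257. 197.]
0.019 -46 [284. 191.] [310. 199.] [269. 232.] [295. 242.] fl [257. 197.]
0.019 -56 [295. 193.] [320. 206.] [274. 232.] [298. 246.] fl [257. 197.]
0.019 -70 [311. 200.] [332. 219.] [281. 233.] [301. 253.] fl [257. 197.]
0.0115 -26 [264. 196.] [289. 195.] [263. 237.] [290. 236.] fl [260. 199.]
0.0115 -36 [275. 194.] [301. 197.] [268. 235.] [294. 239.] fl [260. 199.]
0.0115 -46 [286. 194.] [312. 202.] [273. 234.] [298. 243.] fl [260. 199.]
0.0115 -56 [298. 196.] [322. 209.] [277. 233.] [301. 247.] fl [260. 199.]
0.0115 -70 [313. 203.] [334. 221.] [284. 234.] [304. 253.] fl [260. 199.]
[252. 149. 154. 206.]
[303. 186. 325. 192.]
[226. 166. 244. 182.]
[266. 175. 301. 179.]
[243. 204. 272. 187.]
[273. 188. 302. 186.]
[216. 260. 224. 229.]
[224. 229. 243. 204.]
[289. 191. 300. 210.]
[289. 213. 288. 196.]
[298. 222. 301. 240.]
[284. 193. 268. 194.]
[296. 264. 295. 246.]
[265. 196. 266. 212.]
[204. 171. 221. 161.]
[289. 256. 288. 226.]
```

Request:
servo_tool([
  [1,0.1,0,-0.17,0],
  [1,0.2,0,-0.35,0],
  [1,0.2,0,-0.35,0],
], squeeze=35)

```text
time_s: 17.45
ee_pos: [0.5274, 0.1438, 0.4055]
eef_rot: [-3.141, -0.0, 2.686]
force: [-10.4, 0.3, 14.5]
grip_width: 0.0195
grip_force: 34.8
```

Request:
servo_tool([
  [1,0.1,0,-0.17,0],
  [1,0.1,0,-0.17,0],
])

```text
time_s: 17.7
ee_pos: [0.528, 0.1435, 0.4044]
eef_rot: [-3.139, -0.001, 2.686]
force: [-19.0, -6.2, 21.4]
grip_width: 0.0199
grip_force: 37.0
```

Request:
servo_tool([
  [1,-0.05,0,0.08,-3],
  [1,-0.05,0,0.08,-6],
  [1,-0.05,0,0.08,-9],
  [1,-0.05,0,0.08,-9],
], squeeze=35)

```text
time_s: 18.2
ee_pos: [0.5276, 0.144, 0.4052]
eef_rot: [-3.141, -0.001, 2.529]
force: [-14.6, -0.6, 20.4]
grip_width: 0.0211
grip_force: 42.0
```

```bash
python3 st.py
```

```text
[0.5276 0.144  0.4052] f_m [-2.4  0.2 25. ] m [0.76 2.51 1.1 ] 0.0211 42.0 [-180.    -0.   144.9]
0.019 -26 [247. 196.] [273. 190.] [253. 239.] [279. 234.] fl [250. 200.]
0.019 -36 [258. 192.] [285. 191.] [257. 236.] [284. 236.] fl [250. 200.]
0.019 -46 [270. 190.] [297. 194.] [261. 234.] [288. 239.] fl [250. 200.]
0.019 -56 [282. 191.] [308. 200.] [266. 233.] [292. 243.] fl [250. 200.]
0.019 -70 [298. 195.] [322. 211.] [273. 233.] [296. 250.] fl [250. 200.]
0.0115 -26 [252. 198.] [277. 193.] [258. 239.] [283. 235.] fl [254. 202.]
0.0115 -36 [263. 195.] [289. 194.] [262. 237.] [288. 237.] fl [254. 202.]
0.0115 -46 [274. 193.] [300. 197.] [266. 235.] [292. 240.] fl [254. 202.]
0.0115 -56 [286. 193.] [311. 202.] [271. 234.] [296. 244.] fl [254. 202.]
0.0115 -70 [302. 197.] [325. 213.] [278. 234.] [300. 250.] fl [254. 202.]
[247. 149. 157. 224.]
[313. 186. 329. 192.]
[293. 179. 313. 186.]
[329. 192. 342. 201.]
[219. 174. 240. 188.]
[241. 177. 256. 176.]
[255. 194. 271. 188.]
[230. 221. 251. 198.]
[220. 256. 231. 221.]
[272. 187. 294. 183.]
[196. 150. 216. 166.]
[224. 159. 236. 150.]
[292. 201. 296. 226.]
[282. 226. 277. 193.]
[275. 188. 291. 200.]
```

```bash
python3 - <<'E'
from h import *
s=cam('side');save(s,'s6.png')
im=cv2.cvtColor(s['img'],cv2.COLOR_RGB2BGR);u,v=map(int,proj(s,M));x0,y0=u-50,v-55
b=cv2.resize(im[y0:y0+100,x0:x0+100],(600,600),interpolation=cv2.INTER_CUBIC)
def poly(pts,col,closed=False):
  q=np.array([(proj(s,p)-[x0,y0]+.5)*6-.5 for p in pts]);cv2.polylines(b,[q.round().astype(int)],closed,col,1)
a=np.linspace(0,2*np.pi,60);circ=np.stack([np.cos(a),np.sin(a),0*a],1)
poly(M+(circ*.053)@F.T,(255,255,0))
for d,c in ((.019,(0,255,0)),(.0115,(0,0,255))):
  C=M+F[:,2]*d
  poly(C+(circ*.053+[0,0,-.002])@F.T,c)
  poly([C+FG@np.array(k) for k in [(-.04,-.008,.038),(.04,-.008,.038),(.04,.008,.038),(-.04,.008,.038)]],c,True)
cv2.imwrite('pics/s6c.png',b)
E
```

```text
(no output)
```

View pics/s6c.png

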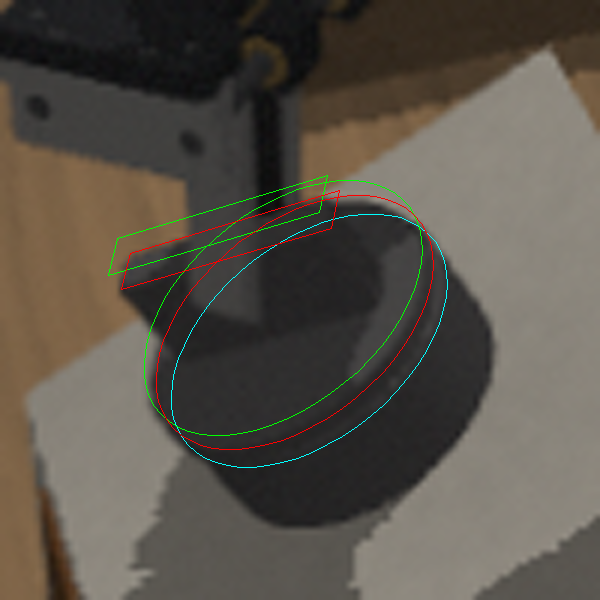

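Request:
servo_tool([
  [1,0,0,0,5],
  [1,-0.1,0,0.17,9],
  [1,-0.1,0,0.17,9],
  [1,-0.1,0,0.17,9],
], squeeze=35)

```text
time_s: 18.8
ee_pos: [0.5273, 0.1439, 0.4064]
eef_rot: [3.14, 0.002, 2.686]
force: [0.4, 2.3, 9.5]
grip_width: 0.0193
grip_force: 33.2
```

Request:
servo_tool([
  [1,0,0,0,-3],
  [1,0,0,0,-5],
  [1,0,0,0,-5],
])

```text
time_s: 19.18
ee_pos: [0.527, 0.1443, 0.4062]
eef_rot: [3.141, -0.0, 2.599]
force: [-5.9, 5.2, 10.4]
grip_width: 0.0199
grip_force: 36.7
```

```bash
python3 st.py | grep -v '^0.0'
```

```text
[0.527  0.1443 0.4062] f_m [ 0.4  5.6 11.8] m [1.57 0.79 0.65] 0.0199 36.7 [179.9  -0.  148.9]
[248. 149. 155. 216.]
[292. 178. 342. 201.]
[222. 170. 240. 186.]
[270. 176. 292. 178.]
[259. 192. 284. 184.]
[223. 232. 239. 208.]
[239. 208. 259. 192.]
[218. 253. 223. 233.]
[205. 150. 217. 161.]
[277. 187. 293. 202.]
[323. 209. 338. 209.]
[284. 217. 281. 193.]
[295. 219. 298. 242.]
[278. 191. 263. 194.]
[243. 248. 238. 266.]
[288. 262. 285. 244.]
```

Request:
servo_tool([
  [1,0,0,0,-4],
  [1,0,0,0,-8],
  [1,0,0,0,-12],
  [1,0,0,0,-12],
], squeeze=50)

```text
time_s: 19.73
ee_pos: [0.5272, 0.1445, 0.4072]
eef_rot: [3.138, 0.002, 2.39]
force: [-2.0, 6.5, 14.9]
grip_width: 0.0217
grip_force: 55.0
```

```bash
cat >> st.py <<'E'
r=np.array([0,0,-.19]);Mc=o['moment']-np.cross(r,o['force']);print('axis moment',(F.T@Mc).round(2))
E
python3 st.py
```

```text
[0.5272 0.1445 0.4072] f_m [ 6.   6.6 13.8] m [ 1.92 -0.27  1.17] 0.0217 55.0 [1.798e+02 1.000e-01 1.369e+02]
0.019 -26 [237. 201.] [261. 192.] [247. 242.] [272. 234.] fl [243. 204.]
0.019 -36 [247. 195.] [272. 191.] [251. 238.] [277. 235.] fl [243. 204.]
0.019 -46 [258. 192.] [284. 192.] [255. 236.] [281. 238.] fl [243. 204.]
0.019 -56 [269. 191.] [295. 196.] [259. 234.] [285. 241.] fl [243. 204.]
0.019 -70 [285. 193.] [310. 205.] [266. 233.] [290. 247.] fl [243. 204.]
0.0115 -26 [243. 202.] [266. 193.] [253. 242.] [277. 234.] fl [248. 205.]
0.0115 -36 [253. 197.] [277. 193.] [256. 238.] [282. 235.] fl [248. 205.]
0.0115 -46 [263. 194.] [288. 194.] [260. 236.] [286. 238.] fl [248. 205.]
0.0115 -56 [274. 193.] [300. 198.] [265. 234.] [290. 241.] fl [248. 205.]
0.0115 -70 [290. 195.] [314. 206.] [271. 233.] [294. 246.] fl [248. 205.]
[334. 192. 357. 209.]
[295. 178. 322. 185.]
[242. 150. 160. 240.]
[320. 185. 334. 192.]
[216. 183. 236. 193.]
[254. 180. 286. 174.]
[220. 256. 227. 225.]
[227. 225. 246. 198.]
[300. 242. 302. 260.]
[247. 193. 287. 180.]
[218. 168. 233. 152.]
[268. 188. 285. 198.]
[289. 208. 295. 230.]
[296. 222. 325. 226.]
[277. 223. 269. 192.]
[248. 201. 251. 217.]
axis moment [ 1.15 -0.69  0.69]
```

Request:
servo_tool([
  [1,0,0,0,9],
  [1,0,0,0,17],
  [0.65,0,0,0.3,17],
  [0.65,-0.4,0,1.2,17],
  [0.65,-0.8,0,1.6,17],
  [0.65,-0.8,0,1.6,17],
  [1,-0.8,0,1.6,17],
  [1,-0.8,0,1.6,17],
  [1,-0.8,0,1.6,17],
  [1,-0.8,0,1.6,17],
  [1,-0.8,0,1.6,17],
], squeeze=40)

```text
time_s: 21.15
ee_pos: [0.5192, 0.144, 0.4214]
eef_rot: [3.141, -0.0, 2.686]
force: [0.8, 1.9, -1.1]
grip_width: 0.0178
grip_force: 37.5
```

Request:
servo_tool([
  [1,0.12,0,-0.2,0],
  [1,0.25,0,-0.43,0],
  [1,0.35,0,-0.6,0],
  [1,0.4,0,-0.7,0],
  [1,0.4,0,-0.7,0],
])

```text
time_s: 21.78
ee_pos: [0.5232, 0.1439, 0.4155]
eef_rot: [3.141, 0.001, 2.686]
force: [-1.9, -0.2, 10.9]
grip_width: 0.0178
grip_force: 38.0
```

```bash
python3 st.py
```

```text
[0.5232 0.1439 0.4155] f_m [ 3.8 -0.1 10.4] m [0.18 0.28 0.12] 0.0178 38.0 [1.800e+02 1.000e-01 1.539e+02]
0.019 -26 [263. 194.] [288. 192.] [262. 235.] [288. 234.] fl [259. 197.]
0.019 -36 [274. 192.] [299. 195.] [267. 233.] [293. 237.] fl [259. 197.]
0.019 -46 [285. 192.] [310. 199.] [271. 231.] [296. 240.] fl [259. 197.]
0.019 -56 [297. 194.] [320. 206.] [276. 231.] [299. 244.] fl [259. 197.]
0.019 -70 [312. 200.] [332. 218.] [283. 232.] [302. 251.] fl [259. 197.]
0.0115 -26 [266. 196.] [291. 195.] [266. 236.] [291. 235.] fl [262. 199.]
0.0115 -36 [277. 195.] [302. 198.] [270. 234.] [295. 238.] fl [262. 199.]
0.0115 -46 [288. 195.] [312. 202.] [275. 233.] [299. 241.] fl [262. 199.]
0.0115 -56 [299. 197.] [322. 208.] [279. 232.] [302. 245.] fl [262. 199.]
0.0115 -70 [313. 203.] [333. 220.] [286. 233.] [305. 251.] fl [262. 199.]
[331. 197. 346. 210.]
[255. 149. 159. 205.]
[299. 185. 322. 189.]
[269. 178. 284. 177.]
[229. 167. 244. 183.]
[246. 205. 270. 189.]
[236. 217. 246. 206.]
[223. 243. 236. 216.]
[222. 259. 224. 243.]
[271. 189. 298. 186.]
[222. 161. 235. 152.]
[299. 209. 299. 241.]
[290. 213. 289. 193.]
[290. 190. 300. 208.]
[319. 258. 310. 239.]
[294. 264. 293. 244.]
[199. 175. 222. 162.]
[289. 257. 289. 217.]
axis moment [ 0.25 -0.1  -0.01]
```

Request:
servo_tool([
  [1,0,0,0,-4],
  [1,0,0,0,-8],
  [1,0,0,0,-12],
  [1,0,0,0,-12],
])

```text
time_s: 22.32
ee_pos: [0.523, 0.1441, 0.4162]
eef_rot: [3.14, 0.002, 2.477]
force: [-2.8, 0.8, 16.5]
grip_width: 0.0186
grip_force: 44.7
```

```bash
python3 st.py
```

```text
[0.523  0.1441 0.4162] f_m [ 5.8  0.9 15.7] m [0.56 0.71 1.05] 0.0186 44.7 [1.799e+02 1.000e-01 1.419e+02]
0.019 -26 [249. 199.] [273. 192.] [256. 238.] [281. 233.] fl [252. 202.]
0.019 -36 [260. 195.] [284. 192.] [260. 236.] [285. 235.] fl [252. 202.]
0.019 -46 [270. 192.] [296. 195.] [264. 233.] [290. 237.] fl [252. 202.]
0.019 -56 [281. 192.] [306. 199.] [269. 232.] [293. 241.] fl [252. 202.]
0.019 -70 [297. 195.] [320. 209.] [275. 232.] [297. 246.] fl [252. 202.]
0.0115 -26 [254. 200.] [277. 194.] [261. 239.] [285. 233.] fl [256. 203.]
0.0115 -36 [264. 197.] [288. 194.] [265. 236.] [289. 235.] fl [256. 203.]
0.0115 -46 [275. 194.] [299. 197.] [269. 234.] [293. 238.] fl [256. 203.]
0.0115 -56 [285. 194.] [309. 201.] [273. 233.] [297. 241.] fl [256. 203.]
0.0115 -70 [300. 197.] [323. 210.] [280. 232.] [301. 246.] fl [256. 203.]
[332. 192. 361. 218.]
[252. 149. 219. 178.]
[282. 176. 332. 192.]
[222. 178. 244. 194.]
[230. 231. 247. 205.]
[248. 206. 264. 190.]
[226. 256. 231. 231.]
[265. 190. 294. 184.]
[227. 161. 240. 151.]
[299. 219. 301. 242.]
[283. 189. 297. 201.]
[285. 214. 282. 192.]
[262. 197. 263. 216.]
axis moment [0.89 0.15 0.7 ]
```

Request:
servo_tool([
  [1,0,0,0,-4],
  [1,0,0,0,-8],
  [1,0,0,0,-12],
  [1,0,0,0,-12],
])

```text
time_s: 22.88
ee_pos: [0.5231, 0.1443, 0.4161]
eef_rot: [3.138, 0.001, 2.267]
force: [-2.1, 2.7, 13.6]
grip_width: 0.0196
grip_force: 42.1
```

```bash
python3 st.py
```

```text
[0.5231 0.1443 0.4161] f_m [ 5.1  2.8 12.7] m [0.98 0.05 0.6 ] 0.0196 42.1 [1.798e+02 1.000e-01 1.299e+02]
0.019 -26 [238. 206.] [259. 195.] [252. 244.] [274. 233.] fl [246. 208.]
0.019 -36 [246. 200.] [269. 193.] [255. 240.] [278. 234.] fl [246. 208.]
0.019 -46 [256. 196.] [280. 193.] [258. 237.] [283. 236.] fl [246. 208.]
0.019 -56 [266. 193.] [291. 196.] [262. 235.] [287. 239.] fl [246. 208.]
0.019 -70 [282. 193.] [306. 202.] [268. 234.] [292. 244.] fl [246. 208.]
0.0115 -26 [244. 207.] [264. 196.] [257. 243.] [279. 233.] fl [251. 209.]
0.0115 -36 [252. 201.] [274. 194.] [260. 240.] [283. 234.] fl [251. 209.]
0.0115 -46 [262. 197.] [285. 194.] [264. 237.] [287. 236.] fl [251. 209.]
0.0115 -56 [272. 195.] [296. 197.] [267. 235.] [291. 238.] fl [251. 209.]
0.0115 -70 [287. 195.] [310. 203.] [273. 233.] [296. 243.] fl [251. 209.]
[343. 191. 357. 202.]
[318. 182. 349. 196.]
[245. 150. 217. 190.]
[299. 179. 318. 183.]
[281. 179. 298. 179.]
[219. 191. 240. 200.]
[248. 183. 280. 178.]
[234. 272. 231. 254.]
[252. 199. 270. 187.]
[232. 243. 236. 224.]
[240. 215. 253. 199.]
[199. 175. 216. 184.]
[221. 175. 233. 160.]
[276. 188. 298. 197.]
[299. 197. 302. 223.]
[306. 226. 328. 226.]
[332. 224. 348. 224.]
[284. 224. 281. 193.]
[278. 192. 263. 194.]
[260. 197. 263. 227.]
[244. 247. 237. 268.]
axis moment [ 0.7  -0.37  0.3 ]
```

It is turning: the bar is at about −43°, with an axis moment of 0.3 N m. I continue the turn.

Request:
servo_tool([
  [1,0,0,0,-4],
  [1,0,0,0,-8],
  [1,0,0,0,-12],
  [1,0,0,0,-16],
  [1,0,0,0,-16],
])

```text
time_s: 23.55
ee_pos: [0.5233, 0.1442, 0.416]
eef_rot: [3.138, 0.001, 1.987]
force: [0.4, 2.8, 11.1]
grip_width: 0.0202
grip_force: 41.7
```

```bash
python3 st.py
```

```text
[0.5233 0.1442 0.416 ] f_m [6.1 2.8 9.3] m [ 0.76 -0.71  0.52] 0.0202 41.7 [179.8   0.  113.9]
0.019 -26 [225. 219.] [241. 203.] [247. 251.] [264. 236.] fl [241. 218.]
0.019 -36 [232. 211.] [250. 198.] [249. 247.] [269. 236.] fl [241. 218.]
0.019 -46 [239. 204.] [260. 196.] [252. 244.] [273. 236.] fl [241. 218.]
0.019 -56 [248. 199.] [271. 195.] [255. 241.] [278. 238.] fl [241. 218.]
0.019 -70 [261. 195.] [286. 197.] [260. 237.] [284. 241.] fl [241. 218.]
0.0115 -26 [233. 218.] [248. 202.] [254. 249.] [271. 234.] fl [246. 217.]
0.0115 -36 [239. 210.] [257. 198.] [256. 245.] [275. 234.] fl [246. 217.]
0.0115 -46 [246. 204.] [266. 195.] [258. 242.] [279. 234.] fl [246. 217.]
0.0115 -56 [254. 199.] [277. 194.] [261. 239.] [284. 236.] fl [246. 217.]
0.0115 -70 [268. 195.] [292. 197.] [266. 236.] [289. 239.] fl [246. 217.]
[325. 174. 351. 182.]
[291. 174. 326. 175.]
[235. 150. 203. 244.]
[264. 181. 290. 174.]
[217. 207. 240. 212.]
[244. 202. 264. 180.]
[237. 251. 239. 223.]
[283. 191. 299. 192.]
[304. 212. 305. 234.]
[317. 236. 341. 238.]
[283. 232. 280. 196.]
[276. 194. 261. 196.]
[259. 198. 263. 238.]
[317. 246. 299. 240.]
[359. 206. 337. 185.]
[302. 194. 303. 211.]
axis moment [ 0.43 -0.64  0.35]
```

Request:
servo_tool([
  [1,0,0,0,-4],
  [1,0,0,0,-8],
  [1,0,0,0,-12],
  [1,0,0,0,-16],
  [1,0,0,0,-20],
  [1,0,0,0,-20],
])

```text
time_s: 24.35
ee_pos: [0.5233, 0.144, 0.4158]
eef_rot: [3.138, -0.0, 1.638]
force: [0.5, 0.9, 9.2]
grip_width: 0.0205
grip_force: 41.2
```

```bash
sed -i 's/-56,-70)/-56,-70,-76,-84)/' st.py; python3 st.py
```

```text
[0.5233 0.144  0.4158] f_m [5.1 0.9 7.6] m [ 0.3  -0.64  0.46] 0.0205 41.2 [179.8  -0.   93.9]
0.019 -26 [218. 238.] [225. 219.] [247. 262.] [256. 242.] fl [239. 231.]
0.019 -36 [220. 229.] [231. 212.] [247. 258.] [259. 241.] fl [239. 231.]
0.019 -46 [224. 221.] [238. 206.] [247. 253.] [263. 240.] fl [239. 231.]
0.019 -56 [229. 213.] [247. 202.] [249. 250.] [267. 240.] fl [239. 231.]
0.019 -70 [239. 205.] [261. 200.] [252. 245.] [274. 242.] fl [239. 231.]
0.019 -76 [244. 203.] [267. 200.] [254. 244.] [276. 243.] fl [239. 231.]
0.019 -84 [252. 201.] [276. 201.] [256. 242.] [280. 245.] fl [239. 231.]
0.0115 -26 [225. 235.] [233. 216.] [253. 257.] [263. 238.] fl [245. 229.]
0.0115 -36 [228. 226.] [239. 209.] [254. 253.] [266. 237.] fl [245. 229.]
0.0115 -46 [231. 218.] [246. 203.] [254. 249.] [270. 236.] fl [245. 229.]
0.0115 -56 [237. 210.] [254. 199.] [256. 246.] [274. 236.] fl [245. 229.]
0.0115 -70 [247. 203.] [268. 197.] [259. 241.] [280. 238.] fl [245. 229.]
0.0115 -76 [252. 200.] [274. 197.] [261. 240.] [283. 239.] fl [245. 229.]
0.0115 -84 [259. 198.] [283. 199.] [263. 238.] [286. 241.] fl [245. 229.]
[278. 169. 329. 158.]
[329. 159. 352. 165.]
[221. 213. 221. 231.]
[263. 178. 279. 170.]
[247. 197. 263. 177.]
[242. 211. 248. 197.]
[243. 248. 240. 229.]
[261. 194. 299. 185.]
[217. 151. 220. 212.]
[263. 246. 281. 249.]
[278. 196. 259. 198.]
[326. 173. 309. 168.]
[318. 242. 352. 248.]
[222. 232. 222. 252.]
[348. 271. 323. 267.]
[334. 169. 315. 164.]
[355. 194. 339. 180.]
[283. 240. 278. 201.]
[304. 188. 308. 231.]
[329. 171. 344. 179.]
[289. 238. 306. 234.]
axis moment [ 0.31 -0.54  0.36]
```

Request:
servo_tool([
  [1,0,0,0,-3],
  [1,0,0,0,-5],
  [1,0,0,0,-5],
  [0.6,0,0,0,-4],
  [0.6,0,0,0,-4],
  [0.5,0,0,1,-4],
  [0.4,0,0,4,-4],
  [0.4,-2,0,8,-4],
  [0.4,-4,0,10,-4],
  [0.4,-4,0,10,-4],
  [0.4,-4,0,10,-4],
])

```text
time_s: 25.78
ee_pos: [0.4836, 0.1439, 0.5135]
eef_rot: [-3.14, 0.0, 1.569]
force: [0.1, -0.1, -0.6]
grip_width: 0.0564
grip_force: 0.0
```

```bash
python3 st.py | grep -v ' -[2345]6 '; python3 - <<'E'
from h import *
w=cam('wrist');s=cam('side');t=cam('top')
g=cv2.cvtColor(s['img'],cv2.COLOR_RGB2GRAY);u,v=map(int,proj(s,M))
for n,c in (('s',s),('t',t)):
  for d in (.019,.0115):
    C=M+F[:,2]*d;X=F@R.from_euler('z',-80,degrees=True).as_matrix()
    print(n,d,[proj(c,C+X@np.array(k)).round(1).tolist() for k in [(-.04,-.008,.038),(-.04,.008,.038),(.04,-.008,.038),(.04,.008,.038)]])
for l in cv2.createLineSegmentDetector().detect(g[v-50:v+50,u-50:u+50])[0][:,0]:
  if np.hypot(l[2]-l[0],l[3]-l[1])>8: print((l+[u-50,v-50]*2).round(1))
E
```

```text
[0.4836 0.1439 0.5135] f_m [-0.2 -0.1 -0.5] m [-0.04 -0.08 -0.05] 0.0564 0.0 [-179.9    0.    89.9]
0.019 -70 [296. 178.] [311. 173.] [306. 204.] [321. 199.] fl [288. 202.]
0.019 -76 [300. 176.] [316. 172.] [307. 203.] [323. 200.] fl [288. 202.]
0.019 -84 [305. 174.] [322. 173.] [309. 201.] [325. 201.] fl [288. 202.]
0.0115 -70 [300. 177.] [315. 171.] [309. 202.] [324. 197.] fl [292. 200.]
0.0115 -76 [303. 175.] [319. 171.] [310. 201.] [326. 198.] fl [292. 200.]
0.0115 -84 [309. 172.] [325. 171.] [312. 199.] [328. 199.] fl [292. 200.]
[317. 246. 298. 227.]
[235. 244. 236. 273.]
[308. 159. 335. 149.]
[266. 193. 268. 231.]
[290. 176. 309. 159.]
[268. 214. 286. 218.]
[305. 264. 289. 262.]
[285. 200. 293. 172.]
[292. 220. 286. 199.]
[263. 151. 266. 192.]
[246. 266. 240. 247.]
[292. 267. 323. 274.]
[302. 175. 320. 168.]
[328. 170. 311. 175.]
[269. 232. 271. 263.]
[308. 176. 315. 222.]
[330. 227. 323. 176.]
[337. 167. 343. 216.]
axis moment [-0.05 -0.06 -0.03]
s 0.019 [[222.2, 71.6], [228.4, 66.4], [237.0, 90.5], [243.6, 85.1]]
s 0.0115 [[224.2, 74.1], [230.5, 69.0], [239.0, 93.1], [245.7,
[... 234 characters left out ...]
262.4  73.1 278.4  93.8]
[238.8 126.7 220.  106.7]
[201.1 107.6 210.9 144.6]
[295.7  62.6 288.7  49.2]
[247.6  73.6 261.4  73.6]
[280.3  52.4 271.2  58.9]
[204.7 144.3 201.7 117.8]
[220.2 102.9 231.9  83.7]
[255.1 127.7 238.9 128. ]
[266.9 145.  296.  126.8]
[270.8  58.  259.6  63.2]
[230.8  84.5 224.7  74.9]
[258.6 131.3 261.2 140.1]
[221.8 130.5 225.8 116.5]
[226.7 139.7 221.8 131.4]
[219.  144.5 227.5 141.3]
[257.9  60.5 241.4  64.2]
[240.2  62.8 227.9  46.4]
[238.6  78.7 248.   73.6]
[231.1  69.4 238.   77.6]
[260.5  66.1 251.3  71.5]
[240.   80.4 249.3  95.1]
[224.4  89.9 200.6 106. ]
[260.2 102.9 268.3  85.7]
[276.3  50.  243.8  57.3]
[242.2  57.3 234.4  46.3]
[231.4 106.6 226.6  97.8]
```

Request:
servo_tool([
  [0.4,-1,-5,3,0],
  [0.4,-2,-11,3,0],
  [0.4,-3,-17,3,0],
  [0.4,-3,-22,3,0],
  [0.4,-3,-22,3,0],
])

```text
time_s: 26.6
ee_pos: [0.4532, -0.0786, 0.5439]
eef_rot: [-3.14, -0.0, 1.565]
force: [0.2, 0.8, 0.6]
grip_width: 0.0566
grip_force: 0.0
```

```bash
cat > chk.py <<'E'
from h import *
for n in ('top','side'):
  c=cam(n);save(c,n+'_e.png');g=cv2.cvtColor(c['img'],cv2.COLOR_RGB2GRAY);u,v=map(int,proj(c,M))
  for th in (-74,-82):
   for tl in (0,8):
    C0=M+F[:,2]*(.0115-.028)
    X=F@R.from_euler('y',tl,degrees=True).as_matrix()@R.from_euler('z',th,degrees=True).as_matrix()
    print(n,th,tl,[proj(c,C0+X@np.array([a,b,.066])).round(1).tolist() for a,b in [(-.04,-.008),(-.04,.008),(.04,.008),(.04,-.008)]],'fl',[proj(c,C0+X@R.from_euler('z',-th,degrees=True).as_matrix()@np.array(k)).round(1).tolist() for k in [(-.053,0,.026),(.053,0,.026)]])
  h=30 if n=='top' else 40
  for l in cv2.createLineSegmentDetector().detect(cv2.resize(g[v-h:v+h,u-h:u+h],None,fx=3,fy=3,interpolation=cv2.INTER_CUBIC))[0][:,0]:
    if np.hypot(l[2]-l[0],l[3]-l[1])>20: print((l/3+[u-h,v-h]*2).round(1))
E
python3 chk.py
```

```text
top -74 0 [[137.0, 216.2], [133.7, 208.7], [172.7, 195.8], [175.8, 203.3]] fl [[161.4, 224.6], [155.5, 173.6]]
top -74 8 [[136.2, 211.9], [133.1, 204.1], [172.5, 190.7], [175.4, 198.6]] fl [[160.5, 223.9], [156.0, 171.1]]
top -82 0 [[135.5, 213.7], [133.3, 205.9], [174.2, 198.3], [176.2, 206.2]] fl [[161.4, 224.6], [155.5, 173.6]]
top -82 8 [[134.8, 209.3], [132.8, 201.2], [173.9, 193.4], [175.7, 201.5]] fl [[160.5, 223.9], [156.0, 171.1]]
[185.6 184.4 188.  194.5]
[154.6 169.4 168.  170.1]
[146.5 172.9 156.  169.8]
[136.9 183.4 146.6 172.8]
[178.6 175.4 185.5 184.6]
[168.  170.1 178.6 175.6]
[132.3 194.7 135.5 185.2]
[132.5 208.2 132.  194.8]
[137.5 217.4 132.9 207.4]
[157.4 227.3 149.1 224.9]
[149.  225.4 136.9 216.1]
[185.3 207.2 182.8 214.3]
[185.6 203.1 184.3 193.9]
[177.4 196.5 181.  202.5]
[184.  194.  180.3 187.2]
[180.1 187.3 175.  182.4]
[148.3 212.7 175.  208.4]
[172.6 201.6 158.4 203.9]
[175.8 222.2 169.2 225.7]
[169.2 225.9 161.8 226.9]
side -74 0 [[222.8, 75.7], [228.7, 70.2], [247.2, 86.0], [240.9, 91.8]] fl [[223.2, 108.2], [267.6, 79.2]]
side -74 8 [[226.1, 72.4], [2
[... 241 characters left out ...]
 [242.6, 90.9]] fl [[223.0, 104.9], [270.8, 80.9]]
[227.   72.1 226.3  58.6]
[228.3  94.2 227.5  77.9]
[277.  109.1 267.4 121. ]
[278.   92.9 279.4  99.7]
[279.6  99.8 276.9 109. ]
[252.6  73.4 263.5  74.5]
[263.7  74.8 277.9  92.9]
[243.9  76.  252.3  73.7]
[228.3 117.2 221.4 106.5]
[251.  128.9 244.3 128.7]
[277.2  55.8 269.4  60.2]
[221.5 105.5 223.7  96.1]
[260.6 125.5 249.9 128.9]
[207.3 127.2 208.9 135.6]
[238.6 126.4 229.1 116. ]
[228.6  59.1 231.4 105.4]
[229.7 105.9 228.2  95.8]
[269.6  60.8 250.9  73. ]
[237.1  59.9 238.1  77.9]
[228.4 114.8 236.4 116.2]
[245.7 113.5 257.9 105.3]
[252.9 103.2 247.1 109.4]
[225.5  89.9 218.2  95.2]
[257.8 105.1 262.5  99.4]
[216.3  96.1 207.2 102.4]
```

Request:
servo_tool([
  [1,1,5,0,0],
  [1,3,11,0,0],
  [1,5,17,0,0],
  [1,6.9,22.3,0,0],
  [1,6.9,22.3,-5,0],
  [1,6.9,22.3,-9,0],
  [1,6.9,22.3,-10,0],
  [1,6.9,22.3,-10,0],
  [1,6.9,22.3,-10.3,0],
  [1,6.9,22.3,-10.3,0],
], squeeze=10)

```text
time_s: 27.95
ee_pos: [0.5221, 0.147, 0.4424]
eef_rot: [3.14, -0.0, 1.569]
force: [0.4, 0.3, 0.3]
grip_width: 0.0005
grip_force: 0.0
```

Request:
servo_tool([
  [1,0,0,-0.3,0],
  [1,0,0,-0.3,0],
])

```text
time_s: 28.2
ee_pos: [0.5221, 0.147, 0.4384]
eef_rot: [-3.141, 0.0, 1.569]
force: [0.2, -0.5, 0.0]
grip_width: 0.0005
grip_force: 0.0
```

Request:
servo_tool([
  [1,0,0,-0.2,0],
  [1,0,0,-0.2,0],
])

```text
time_s: 28.45
ee_pos: [0.5221, 0.147, 0.4363]
eef_rot: [-3.141, 0.0, 1.569]
force: [0.3, -0.4, 0.0]
grip_width: 0.0003
grip_force: 0.0
```

Request:
servo_tool([
  [1,0,0,-0.2,0],
  [1,0,0,-0.2,0],
])

```text
time_s: 28.7
ee_pos: [0.5221, 0.147, 0.4343]
eef_rot: [-3.141, 0.0, 1.569]
force: [-0.6, 0.6, 0.0]
grip_width: 0.0006
grip_force: 0.0
```

Request:
servo_tool([
  [1,0,0,-0.2,0],
  [1,0,0,-0.2,0],
])

```text
time_s: 28.95
ee_pos: [0.5221, 0.147, 0.4322]
eef_rot: [-3.141, 0.0, 1.569]
force: [0.2, -0.5, -0.3]
grip_width: 0.0005
grip_force: 0.0
```

Request:
servo_tool([
  [1,0,0,-0.15,0],
  [1,0,0,-0.15,0],
])

```text
time_s: 29.2
ee_pos: [0.5221, 0.147, 0.4311]
eef_rot: [3.141, -0.0, 1.569]
force: [0.1, 0.3, 2.1]
grip_width: 0.0007
grip_force: 1.2
```

Request:
servo_tool([
  [1,0,0,-0.15,0],
  [1,0,0,-0.15,0],
])

```text
time_s: 29.45
ee_pos: [0.522, 0.147, 0.43]
eef_rot: [3.141, -0.0, 1.569]
force: [-2.9, -0.1, 7.3]
grip_width: 0.0005
grip_force: 3.7
```

Request:
servo_tool([
  [1,0,0,-0.1,0],
  [1,0,0,-0.1,0],
])

```text
time_s: 29.7
ee_pos: [0.522, 0.1471, 0.4295]
eef_rot: [3.14, -0.001, 1.569]
force: [-1.9, 1.0, 9.9]
grip_width: 0.0004
grip_force: 5.1
```

The probe touches the handle top about 1.5 mm from the home height. A popped-up cap would have been met 7 mm higher. It feels stiff at about 5 N/mm, where the spring alone gives 0.7, and the bar angle of about −84° is roughly 58° past the gaps. The cap is locked, so I retreat.

Request:
servo_tool([
  [1,0,0,2,0],
  [1,0,0,8,0],
  [1,-2,-4,12,0],
  [1,-2,-4,12,0],
  [1,-2,-4,12,0],
])

```text
time_s: 30.32
ee_pos: [0.5023, 0.1071, 0.5475]
eef_rot: [-3.14, 0.0, 1.569]
force: [0.4, -0.6, 0.1]
grip_width: 0.0001
grip_force: 0.0
```

```bash
python3 -c "
from station import ctrl
print(ctrl.get_obs()['force']);print(ctrl.hand_in())"
```

```text
[ 0.44459062 -0.60255713  0.08754643]
the job is handed in; nothing more can be done
None
```

I turned the twist-lock cap about 58° past the gaps, let it go and handed the job in at about 30 s; `hand_in()` returned no verdict. A touch on the handle met a hard stop 1.5 mm above the expected home height, which fits a locked cap, but the camera views were not fully consistent on its tilt.

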